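Tip the steel rule out of its rest and put it in the tray

ROBOT

A 6-joint arm with a two-finger parallel gripper is mounted at the origin on the work surface. World frame = base frame: x ahead of the robot, y to its left, z up, the work surface at z = 0. Lengths are in m, angles in rad, forces in N, time in s.
With the tool pointing down it reaches from about 0.35 to 0.875 m from the base axis. Payload 4.2 kg.
Tool frame: the origin (TCP) lies midway between the tips of the shut fingers; the grasp point (between the pads) lies 19 mm behind it; z points along the fingers, y is the direction in which the jaws open and shut (so a half turn about z gives the same grasp; the last joint's range is limited). The gripper opens to 87 mm and grips with 3 to 60 N. Pads are 19 mm wide; open, the fingers measure 117 mm over their backs; the gripper's body (75 mm by 190 mm) begins 51 mm behind the grasp point.
Start: joints at [-1.007, 0.385, 0.008, 0, -1.194, -0.259], TCP at [0.188, -0.596, 0.223] pointing down, gripper open.
Joint ranges: [-3.14, 3.14], [-1.21, 2.06], [-1.07, 1.41], [-3.16, 2.05], [-2.99, -0.16], [-3.1, 3.1]. Speed limits (rad/s): [2.79, 2.79, 3.14, 3.14, 3.14, 3.14].

INTERFACE

Orientations are given as a unit quaternion [w, x, y, z].
In Python, from station import telemetry, vision, bot gives the robot as it stands.
- The arm moves only by the shell command python3 -m crank 'ROWS' [FORCE]. ROWS is JSON, one flat list of numbers, 7 for each row, row after row: the shift along the tool's x, y, z in cm, then the turn, a rotation vector about the tool's x, y, z in rad, then the closure, from 0 (fully open) to 1 (shut). In form: [dx, dy, dz, rx, ry, rz, grip, dx, dy, dz, rx, ry, rz, grip, ...]. A call has exactly 5 rows; each row shifts and turns the commanded pose from where the row before left it, along the tool's axes as they then stand; what a row does not reach is not made up. A row lasts 1/8 s, in which the tool goes at most 62.5 mm and 10.7 degrees, less where a joint would pass 70% of its speed; a pose out of reach is approached as far as the arm can. A call with a gripper value outside its range is refused whole. The fingers move at their own pace and stop on an object; FORCE is the grip in N (left out, the last holds). Time passes only in rows, so rows that do not move let the fingers close, or fill a call up. It gives the time, the measured TCP pose, the force and the opening at its end, in the units of the state.
- telemetry.read_state(): the state, without advancing time (a new reading comes with each control period).
- vision.get_image(name): name is "side" or "top" or "wrist"; returns a dict with "pixels" (420x560x3 uint8, blue, green, red), "vfov" (degrees; the focal length in pixels is half the picture's height over the tangent of half this angle, whatever the lens; pixels are square), "cx", "cy" (the principal point, pixels), "R" (3x3) and "t" (3): a world point X has camera coordinates R X + t. Camera axes: x right, y down, z forward; pixel columns grow to the right and rows downward; lengths in m; the calibration is good to about 2 mm. A picture is of the moment at which its call begins. There is no depth.
- bot.sign_off(): hands the job in, once; it reports no verdict.
The state is a dict: "t": time; "joint_positions": joint angles; "dq": joint speeds; "joint_torque": joint torques, N m; "ee_pos": TCP position; "orientation": TCP orientation; "ft_force": force on the tool from outside, world axes, zero at the start; "wrist_torque": the same for the moment, N m; "opening": finger opening in m.
Only numpy, scipy, OpenCV 4.12 (cv2) and the standard library are available. Lean on these libraries where they do the work, as an engineer would, in place of code of your own. Each camera call takes 0.05 s, during which the arm holds its last target. There are 200 camera calls.

TASK

On the inspection bench, press down the end of the long steel rule that is nearest the robot, so that its rest tips and the far end stands up out of the well. Then take the rule by the raised end and lay it flat, ticks up, inside the shallow open tray. Leave the shorter, narrower strip and its rest as they are.

Things in the scene. Friction and masses are not known exactly. Their poses are not given: they have to be found in the camera images.
- rule_mid (a point): Centre of the long loose steel rule, 150 x 30 x 4 mm, 0.14 kg, black ticks along one edge of its top. x: along it from near (pressed) to far (raised) end; z: out of its top. Starts level, 38 mm above the bench. Push down about 60 mm from centre towards the near end; once it is raised, pinch across its 30 mm width about 50 mm from centre towards the far end (last 40 mm are free beneath).
- rule_tipper (a joint): Tilt (rad) of the rocker carrying the rule: 0 level, 0.45 at its stop. Stiff, stays as left; moves at about 5 N. Hinge line 20 mm nearer than the rule's centre, 34 mm above the bench. Fixed wooden rest 180 x 72 x 40 mm, centred under the rule; cheeks flush with the rule's top beside its far 105 mm, open at the near end. Tipped, the pinch spot is 68 mm above the bench.
- tray_in (a point): Centre of the inner floor of the shallow open grey tray, fixed to the bench: 220 x 130 mm outside, 14 mm high, walls and floor 3 mm thick, so this point is 3 mm above the bench. Its x axis runs along the tray's length, y across, z up.
- strip_mid (a point): Centre (half-way up) of the bystander strip: a loose plain steel strip 110 x 18 x 4 mm with one rounded end, without ticks, lying in a second tip-up rest just like the rule's. To be left alone.
Things that resemble listed ones, but are neither listed nor needed, are in the scene too. Leave any purple look-alike of the part that bears rule_mid alone. Leave any green look-alike of the part that bears rule_tipper alone.

How it is judged:
By the outcome, as a careful person would: the job done as asked, in the order asked, and still so for the second after the job is handed in, with the robot touching nothing.
It also fails if it takes over 48 s, if anything falls off the work surface, if the arm or the gripper's body presses on something with over 40 N, if the wrist force passes 120 N, or if a joint passes its speed limit or range.

## Working session

There is one attempt and no reset: what is moved stays moved. The work goes in short steps, Python scripts to look and compute and a shell command to move; the robot and the scene stay as the last step left them, time stands still between calls to the robot, and variables do not carry over. Pictures are saved under pics/ and viewed, about 8 in all and at most 12, crops included, and the job is handed in when it is done.

```bash
ls; mkdir -p pics
python3 - <<'E'
from station import telemetry, vision, bot
import cv2,json
for n in ("top","side"):
    d=vision.get_image(n); cv2.imwrite(f"pics/{n}0.png",d["pixels"])
    print(n,d["vfov"],d["cx"],d["cy"],d["R"],d["t"], d.keys())
print(telemetry.read_state())
E
```

```text
pics
top 53.59715816982934 285.62492737678417 212.19742300715225 [[ 0.02447915 -0.99969983  0.00100762]
 [-0.98891428 -0.02436269 -0.14647528]
 [ 0.14645586  0.00258914 -0.98921382]] [0.09082215 0.46446857 0.84487335] dict_keys(['pixels', 'vfov', 'cx', 'cy', 'R', 't'])
side 50.27378173853316 277.1115519918816 210.16387948514358 [[-0.95626324 -0.2920205  -0.01687144]
 [-0.1490003   0.53593429 -0.83100743]
 [ 0.25171318 -0.79214801 -0.5560054 ]] [0.46564716 0.08071745 1.11617221] dict_keys(['pixels', 'vfov', 'cx', 'cy', 'R', 't'])
{'t': 0.1, 'joint_positions': array([-1.00737994e+00,  3.85492643e-01,  6.77598636e-03, -4.22003663e-04,
       -1.19401272e+00, -2.58591310e-01]), 'dq': array([ 0.00104494, -0.00239507,  0.00290657,  0.00028767,  0.00076156,
       -0.00148228]), 'joint_torque': array([-3.06790180e-04, -3.91689670e+01,  1.87935591e+01,  4.23191249e+00,
        1.34795706e-02, -6.67993686e-05]), 'ee_pos': array([ 0.18742651, -0.59567508,  0.22156837]), 'orientation': array([-2.06362687e-04, -1.51746149e-01,  9.88419007e-01,  9.64389625e-04]), 'ft_force': array([-0.86523887, -0.59114115, -0.18073019]), 'wrist_torque': array([ 0.00161474, -0.00028124,  0.00699032]), 'opening': 0.08660725824274847}
```

View pics/top0.png

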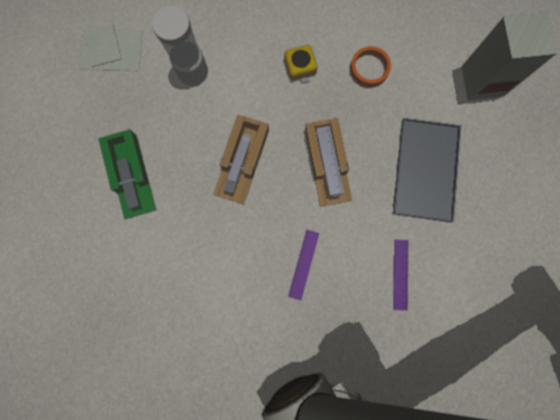

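View pics/side0.png

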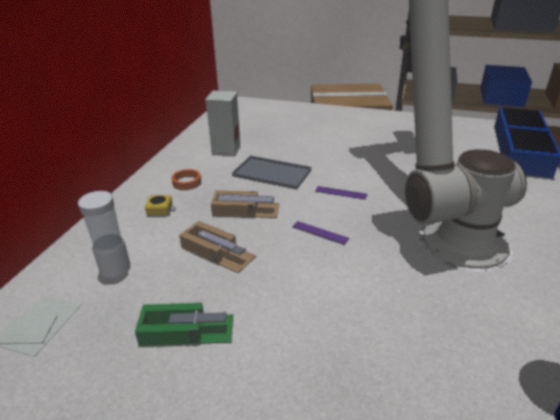

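The top view shows the rule in the wooden rest at about (330,162), its open end towards the robot. The strip's rest is at (241,160), the tray at (427,170), the purple strips at (303,265) and (401,275), and the green decoy at (127,173). Next I'll measure with masks.

```bash
cat > h.py <<'E'
import numpy as np, cv2
from station import telemetry, vision, bot
from scipy.spatial.transform import Rotation as Ro
def rays(d,px,z):
    px=np.atleast_2d(np.array(px,float)); f=d["pixels"].shape[0]/2/np.tan(np.radians(d["vfov"])/2)
    R=np.array(d["R"]);t=np.array(d["t"]);C=-R.T@t
    v=np.c_[(px[:,0]-d["cx"])/f,(px[:,1]-d["cy"])/f,np.ones(len(px))]@R
    return C+v*((z-C[2])/v[:,2])[:,None]
def proj(d,X):
    f=d["pixels"].shape[0]/2/np.tan(np.radians(d["vfov"])/2)
    c=np.atleast_2d(X)@np.array(d["R"]).T+np.array(d["t"])
    return c[:,:2]/c[:,2:]*f+[d["cx"],d["cy"]]
def blob(mask,seed,box):
    m=np.zeros_like(mask);x0,y0,x1,y1=box;m[y0:y1,x0:x1]=mask[y0:y1,x0:x1]
    cs,_=cv2.findContours(m,cv2.RETR_EXTERNAL,cv2.CHAIN_APPROX_NONE)
    return max(cs,key=cv2.contourArea)[:,0,:]
def rect(P):
    r=cv2.minAreaRect((P[:,:2]*1000).astype(np.float32)); b=cv2.boxPoints(r)
    e=[b[1]-b[0],b[2]-b[1]]; l=max(e,key=np.linalg.norm); l=l*np.sign(l[0])
    return np.array(r[0])/1000,sorted(r[1]),np.arctan2(l[1],l[0])
def pose():
    s=telemetry.read_state(); q=s["orientation"]
    return np.array(s["ee_pos"]),Ro.from_quat([q[1],q[2],q[3],q[0]]),s
def to(p,yaw=None,pitch=0):
    """tool shift (cm) and rotvec to reach p with tool down; yaw: direction (rad) of tool x"""
    e,r,s=pose(); print("tcp",e.round(4),"axes x",r.as_matrix()[:,0].round(3),"F",np.round(s["ft_force"],1),"open",round(s["opening"],4),"t",s["t"])
    print("shift cm",(r.inv().apply(np.array(p)-e)*100).round(2))
    if yaw is not None:
        c,s_=np.cos(yaw),np.sin(yaw)
        G=Ro.from_matrix(np.c_[[c,s_,0],[s_,-c,0],[0,0,-1]])
        G=Ro.from_rotvec(pitch*np.array([-s_,c,0]))*G
        print("rotvec",(r.inv()*G).as_rotvec().round(3))
E
python3 - <<'E'
from h import *
d=vision.get_image("top");im=d["pixels"];hsv=cv2.cvtColor(im,cv2.COLOR_BGR2HSV)
for p in [(330,150),(335,180),(427,170),(343,140),(340,200),(280,170),(238,160)]: print(p,hsv[p[1],p[0]],im[p[1],p[0]])
wood=cv2.inRange(hsv,(5,70,40),(25,255,255))
c=blob(wood,None,(295,105,365,215)); print("rest z.04",rect(rays(d,c,.04)))
tr=cv2.inRange(hsv,(95,25,20),(130,120,130)); 
c=blob(tr,None,(385,110,470,230)); print("tray z.014",rect(rays(d,c,.014)), "z.003",rect(rays(d,c,.003)))
crop=im[105:225,290:470]; cv2.imwrite("pics/crop.png",cv2.resize(crop,None,fx=4.4,fy=4.4,interpolation=cv2.INTER_CUBIC))
E
```

```text
(330, 150) [120  18 139] [139 129 129]
(335, 180) [123  17 146] [146 136 137]
(427, 170) [105  16  98] [98 95 92]
(343, 140) [ 19  35 140] [121 133 140]
(340, 200) [ 16 111 131] [ 74 105 131]
(280, 170) [ 19  19 144] [133 140 144]
(238, 160) [117  17 133] [133 125 124]
rest z.04 (array([0.57432068, 0.01232337]), [73.71491241455078, 184.33155822753906], np.float32(0.19580652))
tray z.014 (array([ 0.60411841, -0.26214459]), [0.0, 0.0], np.float32(0.0)) z.003 (array([ 0.60746594, -0.26662106]), [0.0, 0.0], np.float32(0.0))
```

View pics/crop.png

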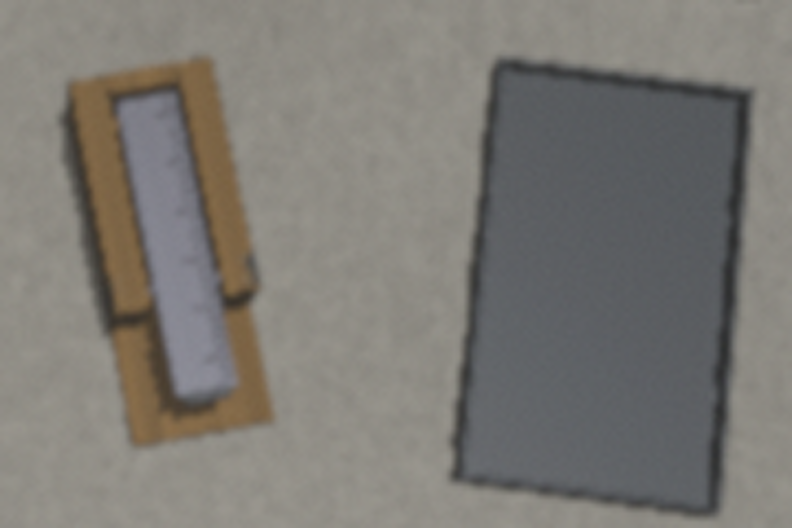

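The crop shows the rule running from (146,95) at the far end to (207,396) at the near end, with ticks on its right-hand (−y) edge. Next: rule and tray rectangles by mask, checked in the side view.

Run:
```python
from h import *
d=vision.get_image("top");im=d["pixels"];hsv=cv2.cvtColor(im,cv2.COLOR_BGR2HSV)
m=cv2.inRange(im.astype(np.int16)[:,:,0]-im.astype(np.int16)[:,:,2],4,60)&cv2.inRange(hsv[:,:,2],105,255)
c=blob(m,None,(310,115,350,202)); print("rule z.04",rect(rays(d,c,.04)))
q=np.array([[175,403],[238,388],[178,90],[115,100]])/4.4+[290,105]
P=rays(d,q,.04);print("by eye",P.mean(0),np.linalg.norm(P[0]-P[3]),np.linalg.norm(P[0]-P[1]),rect(P)[2])
t=cv2.inRange(hsv[:,:,2],0,115)
t=cv2.morphologyEx(t,cv2.MORPH_CLOSE,np.ones((3,3),np.uint8))
c=blob(t,None,(385,110,470,230)); print("tray z.014",rect(rays(d,c,.014)), "z.003",rect(rays(d,c,.003)))
x=P[:,:2].mean(0)
to([x[0],x[1],.15],0.2); to([x[0],x[1],.15],0.2+np.pi); to([x[0],x[1],.15],.2-np.pi/2);to([x[0],x[1],.15],.2+np.pi/2)
```

```text
rule z.04 (array([0.57634705, 0.01066806]), [28.99181365966797, 149.8446502685547], np.float32(0.20363441))
by eye [0.57577055 0.00993279 0.04      ] 0.1539962063922995 0.031268398659093324 0.20186451
tray z.014 (array([ 0.56893604, -0.20525345]), [135.3870086669922, 223.2444305419922], np.float32(-0.11223227)) z.003 (array([ 0.57184857, -0.20902658]), [137.06089782714844, 226.0045928955078], np.float32(-0.1122323))
tcp [ 0.1875 -0.5959  0.2219] axes x [-0.954 -0.3    0.   ] F [-0.5  0.  -0.9] open 0.087 t 0.2
shift cm [-55.22  46.13   7.24]
rotvec [ 0.000e+00  2.000e-03 -3.037e+00]
tcp [ 0.1875 -0.5959  0.2219] axes x [-0.954 -0.3    0.   ] F [-0.5  0.  -0.9] open 0.087 t 0.2
shift cm [-55.22  46.13   7.24]
rotvec [ 0.001 -0.     0.105]
tcp [ 0.1875 -0.5959  0.2219] axes x [-0.954 -0.3    0.   ] F [-0.5  0.  -0.9] open 0.087 t 0.2
shift cm [-55.22  46.13   7.24]
rotvec [ 1.000e-03  1.000e-03 -1.466e+00]
tcp [ 0.1875 -0.5959  0.2219] axes x [-0.954 -0.3    0.   ] F [-0.5  0.  -0.9] open 0.087 t 0.2
shift cm [-55.22  46.13   7.24]
rotvec [ 1.000e-03 -1.000e-03  1.675e+00]
```

```bash
python3 -m crank '[-2.5,2.4,0.2,0,0,0,1,-4.1,3.9,0.5,0,0,0,1,-4.1,3.9,0.5,0,0,0,1,-4.1,3.9,0.5,0,0,0,1,-4.1,3.9,1,0,0,0,1]' 20; python3 -m crank '[-4.1,3.9,1,0,0,0,1,-4.1,3.9,1,0,0,0,1,-4.1,3.9,1,0,0,0,1,-4.1,3.9,1,0,0,0,1,-4.1,3.9,1,0,0,0,1]'
python3 -m crank '[-4.1,3.9,1,0,0,0,1,-4.1,3.9,1,0,0,0.05,1,-1,1,0.5,0,0,0.05,1,0,0,0,0,0,0,1,0,0,0,0,0,0,1]'
python3 -c "
from h import *
to([.5172,-.0014,.05],.2+np.pi)"
```

```text
t: 0.82
ee_pos: [0.3147, -0.3663, 0.1957]
orientation: [0.001, -0.152, 0.988, -0.0]
ft_force: [0.7, 0.5, -0.7]
opening: 0.045
t: 1.45
ee_pos: [0.4516, -0.1184, 0.1455]
orientation: [0.0, -0.152, 0.988, -0.0]
ft_force: [1.2, -0.0, 0.4]
opening: 0.0017
t: 2.08
ee_pos: [0.5124, -0.0096, 0.1206]
orientation: [-0.0, -0.102, 0.995, -0.0]
ft_force: [-0.3, -0.4, 0.0]
opening: 0.0002
tcp [ 0.5124 -0.0096  0.1206] axes x [-0.979 -0.204  0.   ] F [-0.3 -0.4  0. ] open 0.0002 t 2.075
shift cm [-0.64  0.7   7.06]
rotvec [-0.    -0.     0.005]
```

```bash
python3 -m crank '[-0.6,0.7,1,0,0,0,1,0,0,2,0,0,0,1,0,0,2,0,0,0,1,0,0,2,0,0,0,1,0,0,0,0,0,0,1]'; python3 -m crank '[0,0,0.5,0,0,0,1,0,0,0.4,0,0,0,1,0,0,0.4,0,0,0,1,0,0,0.3,0,0,0,1,0,0,0,0,0,0,1]'; python3 -m crank '[0,0,0.3,0,0,0,1,0,0,0.3,0,0,0,1,0,0,0.3,0,0,0,1,0,0,0,0,0,0,1,0,0,0,0,0,0,1]'
```

```text
t: 2.7
ee_pos: [0.516, -0.0016, 0.049]
orientation: [-0.002, -0.102, 0.995, -0.0]
ft_force: [-0.3, -0.4, 0.1]
opening: 0.0007
t: 3.32
ee_pos: [0.5172, -0.001, 0.035]
orientation: [0.0, -0.102, 0.995, -0.0]
ft_force: [-1.5, 0.1, 4.2]
opening: 0.0006
t: 3.95
ee_pos: [0.5181, -0.0008, 0.0261]
orientation: [0.001, -0.102, 0.995, 0.0]
ft_force: [-0.5, -0.1, 4.3]
opening: 0.0004
```

```bash
python3 -m crank '[0,0,0.2,0,0,0,1,0,0,0.1,0,0,0,1,0,0,0.1,0,0,0,1,0,0,0,0,0,0,1,0,0,0,0,0,0,1]'; python3 -m crank '[0,0,0.1,0,0,0,1,0,0,0.1,0,0,0,1,0,0,0,0,0,0,1,0,0,0,0,0,0,1,0,0,0,0,0,0,1]'
```

```text
t: 4.58
ee_pos: [0.5185, -0.0008, 0.0248]
orientation: [0.002, -0.103, 0.995, -0.0]
ft_force: [-6.1, 0.1, 23.0]
opening: 0.0003
t: 5.2
ee_pos: [0.5187, -0.0008, 0.0243]
orientation: [0.002, -0.103, 0.995, -0.0]
ft_force: [-9.6, 1.4, 34.3]
opening: 0.0002
```

```bash
python3 -m crank '[0,0,-2,0,0,0,1,0,0,-4,0,0,0,1,0,0,-4,0,0,0,0.2,-4,0,0,0,0,0,0.2,-4,0,0,0,0,0,0.2]'; python3 -m crank '[0,0,0,0,-0.15,0,0.2,0,0,0,0,-0.15,0,0.2,0,0,0,0,-0.15,0,0.2,0,0,0,0,0,0,0.2,0,0,0,0,0,0,0.2]'
python3 - <<'E'
from h import *
to([.597,.0148,.1085],.2+np.pi,-.45);to([.597,.0148,.1085],.2+np.pi,.45)
a=vision.get_image("wrist");b=vision.get_image("side")
P,=rays(b,[245,204],.06);x,y=247,204
u=np.array([np.cos(.2),np.sin(.2),0]);c=np.array([.576,.0105,.034])-.02*u
for k in(.07,.095,-.055): print(k,proj(b,c+u*(k*.9-.004*.435)+[0,0,k*.435+.004*.9]),proj(a,c+u*(k*.9-.004*.435)+[0,0,k*.435+.004*.9]))
s=cv2.resize(b["pixels"][130:270,150:340],(560,413),interpolation=cv2.INTER_CUBIC)
cv2.imwrite("pics/w1.png",a["pixels"]);cv2.imwrite("pics/s1.png",s)
E
```

```text
t: 5.82
ee_pos: [0.5964, 0.0157, 0.1202]
orientation: [0.001, -0.102, 0.995, 0.0]
ft_force: [0.1, -0.4, 0.3]
opening: 0.0229
t: 6.45
ee_pos: [0.5968, 0.0155, 0.1202]
orientation: [0.222, -0.1, 0.97, 0.023]
ft_force: [0.6, 0.1, -0.6]
opening: 0.0672
tcp [0.5968 0.0155 0.1202] axes x [-0.882 -0.183 -0.435] F [ 0.6  0.1 -0.6] open 0.0672 t 6.45
shift cm [ 0.51 -0.08  1.05]
rotvec [-0.001  0.9    0.005]
tcp [0.5968 0.0155 0.1202] axes x [-0.882 -0.183 -0.435] F [ 0.6  0.1 -0.6] open 0.0672 t 6.45
shift cm [ 0.51 -0.08  1.05]
rotvec [ 0.002 -0.     0.005]
0.07 [[229.20974103 188.98826161]] [[271.65560646 218.5249626 ]]
0.095 [[220.73223337 185.26009678]] [[271.54588657 248.64426569]]
-0.055 [[270.76856448 207.26464071]] [[272.3112764   38.53643679]]
```

View pics/w1.png

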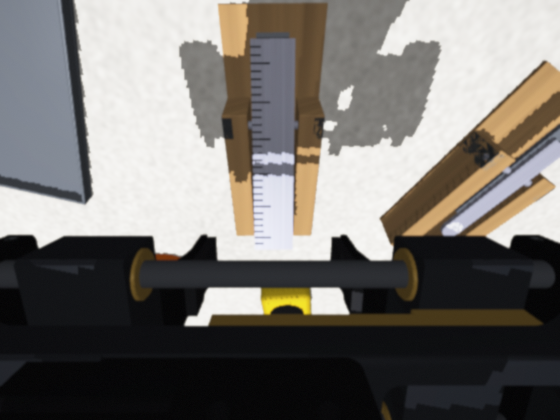

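View pics/s1.png

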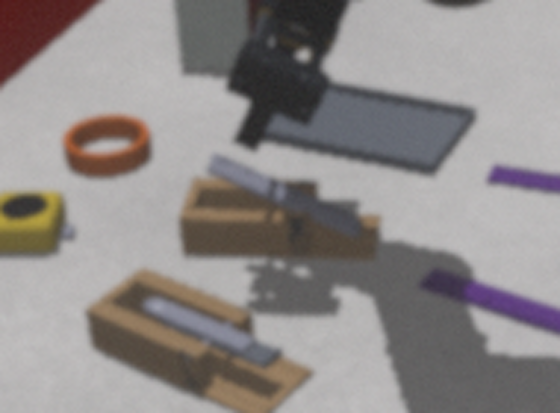

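The side crop shows the rest tipped, with the far end up at (215,165). In the wrist view the rule spans (273,36)–(273,248), centred between the fingers and within 2–3 px of prediction.

```bash
python3 -m crank '[0.5,0,1,0,0,0,0.2,0,0,2,0,0,0,0.2,0,0,2,0,0,0,0.2,0,0,1,0,0,0,0.2,0,0,0,0,0,0,0.2]'; python3 -m crank '[0,0,0,0,0,0,0.8,0,0,0,0,0,0,0.8,0,0,0,0,0,0,0.8,0,0,0,0,0,0,0.8,0,0,0,0,0,0,0.8]' 50
python3 - <<'E'
from h import *
to([.6186,.0191,.0635],.2+np.pi,.45)
E
```

```text
t: 7.18
ee_pos: [0.6212, 0.0164, 0.0697]
orientation: [0.215, -0.101, 0.971, 0.029]
ft_force: [-0.1, -0.2, 0.1]
opening: 0.0694
t: 7.8
ee_pos: [0.6202, 0.0163, 0.0702]
orientation: [0.215, -0.101, 0.971, 0.03]
ft_force: [-1.0, 0.5, 1.3]
opening: 0.0274
tcp [0.6202 0.0163 0.0702] axes x [-0.887 -0.184 -0.423] F [-1.   0.5  1.3] open 0.0274 t 7.8
shift cm [0.38 0.3  0.57]
rotvec [ 0.017 -0.013  0.004]
```

The fingers closed above the rule, because the arm stopped about 6 mm short. Reopening and checking the joints.

```bash
python3 -m crank '[0,0,0,0,0,0,0.2,0,0,0,0,0,0,0.2,0,0,0,0,0,0,0.2,0,0,0,0,0,0,0.2,0,0,0,0,0,0,0.2]'
python3 - <<'E'
from h import *
print(pose()[2]["joint_positions"].round(3))
to([.6186,.0191,.0635],.2+np.pi,.45)
a=vision.get_image("wrist");cv2.imwrite("pics/w2.png",a["pixels"])
E
```

```text
t: 8.43
ee_pos: [0.6201, 0.0163, 0.0698]
orientation: [0.215, -0.102, 0.971, 0.029]
ft_force: [-0.2, 0.2, -0.7]
opening: 0.0667
[ 0.296  0.386 -0.59   0.147 -0.16  -1.798]
tcp [0.6201 0.0163 0.0698] axes x [-0.887 -0.185 -0.423] F [-0.2  0.2 -0.7] open 0.0667 t 8.425
shift cm [0.35 0.3  0.54]
rotvec [ 0.017 -0.014  0.004]
```

View pics/w2.png

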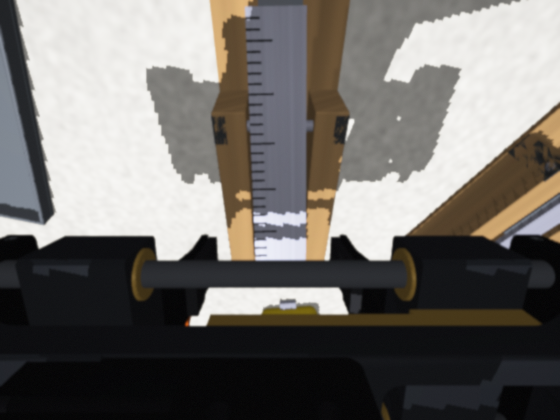

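The rule sits about 5 px (3 mm) off the fingers' middle, and joint 5 is at its limit (−0.16). I'll reduce the tool tilt to 0.3.

```bash
python3 -m crank '[0,0,-1,0,0,0,0.2,0,0,0,0,0.13,0,0.2,0,0,0,0,0,0,0.2,0,0,0,0,0,0,0.2,0,0,0,0,0,0,0.2]'
python3 - <<'E'
from h import *
print(pose()[2]["joint_positions"].round(3))
to([.619,.0192,.0626],.2+np.pi,.3)
E
```

```text
t: 9.1
ee_pos: [0.6146, 0.0147, 0.0783]
orientation: [0.151, -0.103, 0.983, 0.023]
ft_force: [-0.0, 0.2, -0.2]
opening: 0.0695
[ 0.293  0.393 -0.45   0.029 -0.423 -1.679]
tcp [0.6146 0.0147 0.0783] axes x [-0.933 -0.196 -0.301] F [-0.   0.2 -0.2] open 0.0695 t 9.1
shift cm [-0.02  0.32  1.66]
rotvec [0.016 0.005 0.006]
```

```bash
python3 -m crank '[0,0.3,0,0.015,0,0,0.2,0,0,0.8,0,0,0,0.2,0,0,0.85,0,0,0,0.2,0,0,0,0,0,0,0.2,0,0,0,0,0,0,0.2]'
python3 - <<'E'
from h import *
to([.619,.0192,.0626],.2+np.pi,.3)
a=vision.get_image("wrist")
u=np.array([np.cos(.2),np.sin(.2),0]);c=np.array([.576,.0105,.034])-.02*u
print(proj(a,c+u*(.095*.9-.006*.435)+[0,0,.095*.435+.006*.9]))
im=a["pixels"].astype(int)
for r in (170,200,225): # rule edges in row: bluish pixels
    x=np.where(im[r,200:350,0]-im[r,200:350,2]>6)[0]+200; print(r,x.min() if len(x) else 0,x.max() if len(x) else 0,np.median(x))
E
```

```text
t: 9.72
ee_pos: [0.6203, 0.019, 0.0631]
orientation: [0.152, -0.102, 0.983, 0.015]
ft_force: [-0.6, 0.4, 0.4]
opening: 0.0695
tcp [0.6203 0.019  0.0631] axes x [-0.933 -0.196 -0.301] F [-0.6  0.4  0.4] open 0.0695 t 9.725
shift cm [0.14 0.05 0.01]
rotvec [0.001 0.006 0.006]
[[273.07246715 297.25941498]]
170 248 300 274.0
200 249 300 274.5
225 250 300 275.0
```

```bash
python3 -m crank '[0,0,0,0,0,0,0.7,0,0,0,0,0,0,0.8,0,0,0,0,0,0,0.9,0,0,0,0,0,0,1,0,0,0,0,0,0,1]' 55; python3 -m crank '[0,0,0,0,0,0,1,0,0,0,0,0,0,1,0,0,0,0,0,0,1,0,0,0,0,0,0,1,0,0,0,0,0,0,1]'
```

```text
t: 10.4
ee_pos: [0.6203, 0.0192, 0.0634]
orientation: [0.152, -0.102, 0.983, 0.015]
ft_force: [0.8, 0.3, -0.2]
opening: 0.0287
t: 11.02
ee_pos: [0.6203, 0.0192, 0.0634]
orientation: [0.152, -0.102, 0.983, 0.015]
ft_force: [-0.7, 0.1, 0.7]
opening: 0.0283
```

```bash
python3 -m crank '[0,0,-0.5,0,0,0,1,0,0,-1,0,0,0,1,0,0,-1.5,0,0,0,1,0,0,-2,0,0,0,1,0,0,-2,0,0,0,1]'; python3 -m crank '[0,0,-2,0,0.1,0,1,0,0,-2,0,0.1,0,1,0,0,0,0,0.1,0,1,0,0,0,0,0,0,1,0,0,0,0,0,0,1]'
python3 - <<'E'
from h import *
to([.619,-.2116,.12],-.112+np.pi,-.15)
a=vision.get_image("wrist");b=vision.get_image("side")
s=cv2.resize(b["pixels"][90:250,130:340],(546,416),interpolation=cv2.INTER_CUBIC)
w=cv2.resize(a["pixels"][:300],(560,300))
o=np.zeros((420,800,3),np.uint8);o[:300,:400]=cv2.resize(w,(400,300));o[:305,400:]=cv2.resize(s,(400,305))
cv2.imwrite("pics/ws3.png",o)
E
```

```text
t: 11.65
ee_pos: [0.5992, 0.0148, 0.1316]
orientation: [0.152, -0.102, 0.983, 0.016]
ft_force: [0.6, 0.8, -0.4]
opening: 0.0282
t: 12.28
ee_pos: [0.5888, 0.0126, 0.1685]
orientation: [0.003, -0.103, 0.995, 0.0]
ft_force: [-0.4, 0.2, -0.4]
opening: 0.029
tcp [0.5888 0.0126 0.1685] axes x [-0.979 -0.205 -0.007] F [-0.4  0.2 -0.4] open 0.029 t 12.275
shift cm [  1.67 -22.56   4.85]
rotvec [-0.023  0.155  0.318]
```

View pics/ws3.png

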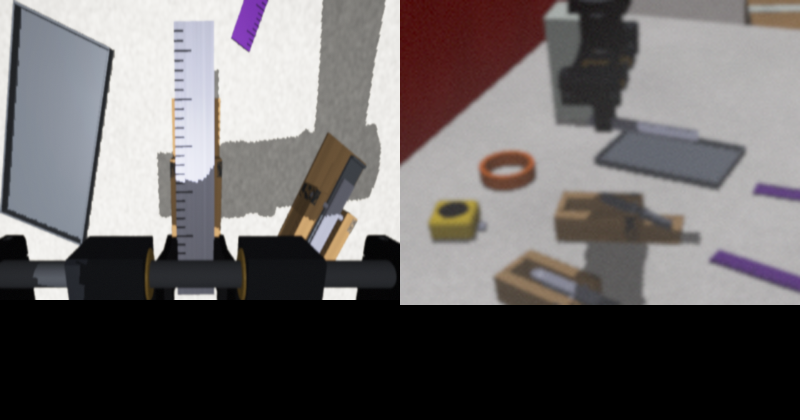

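The rule is held with its ticks up. In the wrist pane it runs from (194,22) at the near end to (195,293) at the far end. Moving over the tray.

```bash
python3 -m crank '[0.2,-3,0,0,0,0,1,0.4,-5,0,0,0,0,1,0.4,-5.5,0.5,0,0,0,1,0.4,-5.5,0.5,0,0,0,1,0.3,-3.5,0.5,0,0,0,1]'; python3 -m crank '[0,0,0,0,0,0.16,1,0,0,0,0,0,0.16,1,0,0,0,0,0.14,0,1,0,0,0,0,0,0,1,0,0,0,0,0,0,1]'
cat > m.py <<'E'
from h import *
to([.619,-.2116,.12],-.112+np.pi,-.15)
a=vision.get_image("wrist");im=a["pixels"]
cv2.imwrite("pics/w4.png",im)
E
python3 m.py
```

```text
t: 13.0
ee_pos: [0.6186, -0.2132, 0.1535]
orientation: [0.003, -0.102, 0.995, -0.0]
ft_force: [0.5, 0.3, -1.7]
opening: 0.0284
t: 13.62
ee_pos: [0.6188, -0.2107, 0.1535]
orientation: [-0.066, 0.056, 0.996, 0.005]
ft_force: [-1.1, -0.3, -0.3]
opening: 0.0283
tcp [ 0.6188 -0.2107  0.1535] axes x [-0.985  0.112  0.133] F [-1.1 -0.3 -0.3] open 0.0283 t 13.625
shift cm [-0.48 -0.09  3.31]
rotvec [ 0.002  0.017 -0.001]
```

View pics/w4.png

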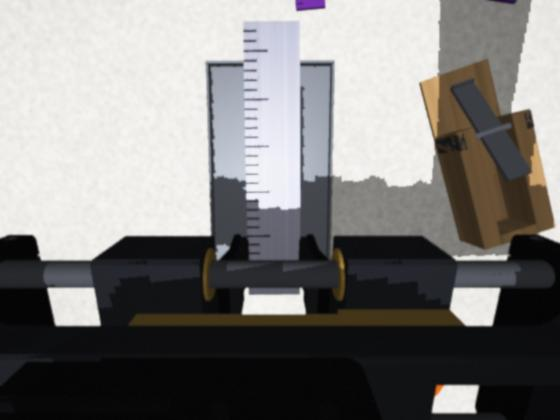

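The wrist view shows the rule over the tray: near end at row 21 (columns 244–299), far end at row 293 (columns 249–299). A PnP on these corners gives its pose.

```bash
cat >> m.py <<'E'
import sys
x=[float(v) for v in sys.argv[1].split(",")]
px=np.array(x).reshape(4,2)
obj=np.array([[-.075,-.015,.002],[-.075,.015,.002],[.075,.015,.002],[.075,-.015,.002]])
f=210/np.tan(np.radians(a["vfov"])/2);K=np.array([[f,0,a["cx"]],[0,f,a["cy"]],[0,0,1]])
ok,rv,tv=cv2.solvePnP(obj,px,K,None,flags=cv2.SOLVEPNP_ITERATIVE)
R=np.array(a["R"]);M=R.T@cv2.Rodrigues(rv)[0];c=R.T@(tv[:,0]-np.array(a["t"]))
print("rule mid",c.round(4),"x",M[:,0].round(3),"z",M[:,2].round(3),"reproj",np.abs(cv2.projectPoints(obj,rv,tv,K,None)[0][:,0]-px).max().round(2))
E
python3 m.py 244,21,299.5,21,299.5,293,249,293
```

```text
tcp [ 0.6186 -0.2108  0.1538] axes x [-0.985  0.112  0.133] F [-0.1 -0.5 -1.3] open 0.0286 t 13.675
shift cm [-0.49 -0.08  3.34]
rotvec [ 0.002  0.017 -0.001]
rule mid [ 0.5665 -0.2048  0.1553] x [ 0.994 -0.104  0.021] z [-0.021  0.008  1.   ] reproj 0.47
```

```bash
python3 -m crank '[-0.6,0,3,0,0,0,1,-0.5,0,3.5,0,0,0,1,-0.5,0,3.5,0,0,0,1,-0.3,0,2.4,0,0,0,1,-0.15,0,1,0,0,0,1]'; python3 -m crank '[0,0,0,0,0,0,1,-0.05,0,0.4,0,0,0,1,0,0,0.3,0,0,0,1,0,0,0,0,0,0,1,0,0,0,0,0,0,1]'
```

```text
t: 14.35
ee_pos: [0.6206, -0.2108, 0.0172]
orientation: [-0.068, 0.056, 0.996, 0.005]
ft_force: [-2.0, 0.1, -1.0]
opening: 0.0288
t: 14.98
ee_pos: [0.6215, -0.211, 0.0115]
orientation: [-0.066, 0.056, 0.996, 0.004]
ft_force: [0.8, 0.4, -1.2]
opening: 0.0286
```

```bash
python3 -m crank '[0,0,0.2,0,0,0,1,0,0,0,0,0,0,1,0,0,0.2,0,0,0,1,0,0,0,0,0,0,1,0,0,0,0,0,0,1]'; python3 -m crank '[0,0,0.15,0,0,0,1,0,0,0,0,0,0,1,0,0,0,0,0,0,1,0,0,0,0,0,0,1,0,0,0,0,0,0,1]'
```

```text
t: 15.6
ee_pos: [0.6208, -0.2109, 0.0072]
orientation: [-0.067, 0.056, 0.996, 0.004]
ft_force: [-0.6, 0.3, -0.9]
opening: 0.0287
t: 16.23
ee_pos: [0.6206, -0.2109, 0.0057]
orientation: [-0.067, 0.056, 0.996, 0.004]
ft_force: [0.7, 0.3, -1.7]
opening: 0.0287
```

```bash
python3 -m crank '[0,0,0,0,0,0,0.64,0,0,0,0,0,0,0.6,0,0,0,0,0,0,0.55,0,0,0,0,0,0,0.5,0,0,0,0,0,0,0.45]' 10; python3 -m crank '[0.05,0,-0.5,0,0,0,0.45,0.15,0,-1,0,0,0,0.45,0.3,0,-2,0,0,0,0.45,0.6,0,-4,0,0,0,0.45,0.6,0,-4,0,0,0,0.45]'; python3 -m crank '[0,-4,-4,0,0,0,0.45,0,-5,-2,0,0,0,0.45,0,-5,0,0,0,0,0.45,0,-5,0,0,0,0,0.45,0,0,0,0,0,0,0.45]'
python3 - <<'E'
from h import *
d=vision.get_image("top");b=vision.get_image("side")
o=np.zeros((420,800,3),np.uint8)
o[:,:400]=cv2.resize(d["pixels"][95:235,330:480],(400,373))[:].repeat(1,0) if 0 else 0
t=cv2.resize(d["pixels"][80:240,200:480],(800,457)); s=cv2.resize(b["pixels"][130:280,130:340],(200*1,143))
t[:143,:200]=s
cv2.imwrite("pics/fin.png",t); cv2.imwrite("pics/top_full.png",d["pixels"])
E
```

```text
t: 16.85
ee_pos: [0.6206, -0.2109, 0.0058]
orientation: [-0.067, 0.056, 0.996, 0.004]
ft_force: [0.6, 0.3, -0.4]
opening: 0.0456
t: 17.48
ee_pos: [0.6192, -0.2109, 0.1247]
orientation: [-0.066, 0.056, 0.996, 0.004]
ft_force: [0.0, -0.6, 0.1]
opening: 0.0477
t: 18.1
ee_pos: [0.6041, -0.4041, 0.1821]
orientation: [-0.066, 0.059, 0.996, 0.004]
ft_force: [-0.8, 0.5, -1.0]
opening: 0.048
```

View pics/fin.png

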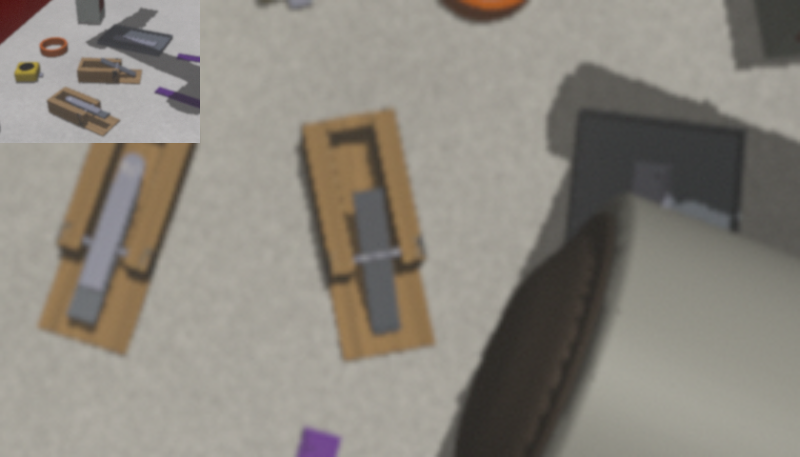

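The rest is empty and still tipped, and the strip is untouched. The arm hides part of the tray, but the inset shows the rule in it at (147,40). I'll enlarge the side view.

Run:
```python
from h import *
b=vision.get_image("side")
cv2.imwrite("pics/fin2.png",cv2.resize(b["pixels"][145:200,220:330],(800,400),interpolation=cv2.INTER_CUBIC))
u=np.array([np.cos(-.104),np.sin(-.104),0]);n=np.array([-u[1],u[0],0]);c=np.array([.569,-.205,.007])
print(((proj(b,[c+u*i*.075+n*j*.015 for i,j in((-1,-1),(-1,1),(1,1),(1,-1))])-[220,145])*[800/110,400/55]).round())
```

```text
[[546. 214.]
 [520. 246.]
 [202. 185.]
 [232. 154.]]
```

View pics/fin2.png

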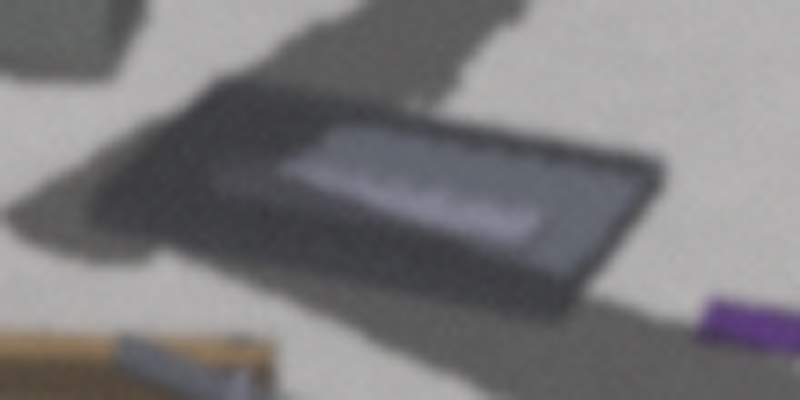

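The rule spans about (215,170) to (540,225), matching the outline predicted for lying flat on the tray floor and well inside the walls. The arm is clear, so I'm handing in.

```bash
python3 -c "
from station import bot
print(bot.sign_off())"
```

```text
the job is handed in; nothing more can be done
None
```

The long rule is now lying in the grey tray, and the job is handed in. I pressed its near end down until the rest reached its stop (34 N), took it by the raised end, carried it over and let it go just above the tray floor. The robot's clock read about 18 s.

**Failed try:** the first pinch closed above the rule. Joint 5 had reached its limit, so the arm stopped about 6 mm short. With less tool tilt, the second pinch held.

**Last checks:**
- **Rule:** the side view shows it matching the predicted flat outline, well inside the tray walls.
- **Ticks:** they faced up in the last close view before I lowered the rule. They can't be made out in the final pictures.
- **Top view:** the arm hid part of the tray, so the final position rests on the side view alone.
- **Rest and strip:** the rule's rest is empty and still tipped. The shorter strip and its rest look undisturbed.
- **Robot:** nothing is in contact with it.

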